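# Slide the long battery pack out of a roofed two-bay cradle

## Robot

A 6-joint arm with a two-finger parallel gripper is mounted at the origin on the work surface. World frame = base frame: x ahead of the robot, y to its left, z up, the work surface at z = 0. Lengths are in m, angles in rad, forces in N, time in s.
With the tool pointing down it reaches from about 0.375 to 0.9 m from the base axis. Payload 3.1 kg.
Tool frame: the origin (TCP) lies on the front face of the gripper's body, between the roots of the fingers; the fingertips stand 70 mm ahead of it and the grasp point (between the pads) lies 51 mm ahead of it; z points along the fingers, y is the line along which they close (so a half turn about z gives the same grasp; the last joint's range is limited). The gripper opens to 87 mm and grips with 3 to 60 N. Pads are 19 mm wide; open, the fingers measure 117 mm over their backs; the gripper's body (75 mm by 190 mm) begins 51 mm behind the grasp point.
Start: joints at [-1.387, 0.527, 1.433, -0, 1.181, -0.178], TCP at [0.221, -0.585, 0.292] pointing down, gripper open.
Joint ranges: [-3.08, 3.08], [-0.75, 2.2], [0.22, 2.44], [-1.43, 4.57], [0, 2.65], [-2.85, 2.85]. Speed limits (rad/s): [2.79, 2.79, 3.14, 3.14, 3.14, 3.14].

## Interface

Orientations are given as a unit quaternion [x, y, z, w].
In Python, from rig import robot, cams, ticket gives the robot as it stands. The module is installed in compiled form; this text tells all that it offers.
- The arm moves only by the shell command python3 -m crank 'ROWS' [FORCE]. ROWS is JSON, a list of rows, each a list of 7 numbers: the shift along the tool's x, y, z in cm, then the turn, a rotation vector about the tool's x, y, z in rad, then the closure, from 0 (fully open) to 1 (shut). A call has 1 to 5 rows; each row shifts and turns the commanded pose from where the row before left it, along the tool's axes as they then stand; what a row does not reach is not made up. A row lasts 1/8 s, in which the tool goes at most 62.5 mm and 10.7 degrees, less where a joint would pass 70% of its speed; a pose out of reach is approached as far as the arm can. A call is refused whole if a number of a shift passes 6.25 or a number of a turn 0.188, either way. A call with a gripper value outside its range is refused whole. The fingers move at their own pace and stop on an object; FORCE is the grip in N (left out, the last holds). Time passes only in rows, so rows that do not move let the fingers close. It gives the time, the measured TCP pose, the force, the opening and the grip force at its end, in the units of the state.
- robot.get_obs(): the state, without advancing time (a new reading comes with each control period).
- cams.camera(name): name is "scene" or "top"; returns the picture (384x512x3 uint8, red, green, blue); there is no depth.
- cams.camera_info(name): a dict with "intrinsics" (3x3 intrinsics, pixels), "pose" (4x4, takes a point from camera to world coordinates). Camera axes: x right, y down, z forward; pixel columns grow to the right and rows downward; lengths in m; the calibration is good to about 2 mm. A picture is of the moment at which its call begins. camera_info takes no time and is no camera call.
- ticket.hand_in(): hands the job in; it is judged then, once.
The state is a dict: "time": time; "q": joint angles; "joint_velocities": joint speeds; "joint_torque": joint torques, N m; "position": TCP position; "tool_rot": TCP orientation; "ft_force": force on the tool from outside, world axes, zero at the start; "moment": the same for the moment, N m; "grip_width": finger opening in m; "grip_force": force on a finger pad.
Only numpy, scipy, OpenCV 4.12 (cv2) and the standard library are available. Lean on these libraries where they do the work, as an engineer would, in place of code of your own. Each camera call takes 0.05 s, during which the arm holds its last target. There are 200 camera calls.

## Task

Slide the cradle's shutter aside to uncover the bay that holds the longer battery pack, push that pack out through the uncovered mouth onto the cradle's apron, then lay it flat in the shallow white tray, set down rather than dropped, and let go. Leave the shorter pack in its bay, and do not disturb the bottle, flask, jar or tube rack.

Things in the scene. Friction and masses are not known exactly. Their poses are not given: they have to be found in the camera images.
- cradle: Fixed two-bay battery cradle, white walls on a 6 mm base plate, turned anew each start. Origin at bench level, midway between the two mouths, in their plane (x=0); its x points from the mouths into the bays, z up (mm below). Bays run along x side by side, centre lines y=-35 and y=+35, each 60 wide, floor z=6, walls to z=43. All its points share its axes.
- bay_ends (a point): Point at cradle (148, 0, 6): x=148 is where both bays' closed ends lie. Behind a pack the bay is empty (49 to 59 mm long behind the long pack), so closed fingers can go down the slot there and push the pack towards -x, out of its mouth.
- roof (a point): Middle of the clear roof's top, cradle (78, 0, 48). The roof, z=43 to 48, overhangs the sides of each bay and leaves a slot 42 wide over each centre line, from x=148 to x=0, where it is open-ended. Packs are wider than the slot, so they cannot be lifted out, and fingers cannot reach their sides.
- apron (a point): Point at cradle (-60, 0, 6) on the apron: the flat base plate in front of the mouths, top at z=6, level with the bay floors, reaching to x=-119, 146 wide. The bench beyond is 6 mm lower.
- shutter (a joint): Position in m of the steel shutter along cradle y, -0.055 to +0.055 (end stops); near 0 it covers both mouths. Plate 100 long in y, from x=-12 to -4 and z=7 to 41. At +0.055 the bay at y=-35 is wholly open, at -0.055 the bay at y=+35; the other stays covered. About 1.5 N of friction; stays where left.
- shutter_tab (a point): Top centre of the shutter's black upright tab (14 mm along cradle y, 8 mm along cradle x), 81 mm above the bench; the tab rises from z=39 to z=81 at the middle of the shutter, at cradle x=-8, y = the shutter's value. Push it sideways along cradle y.
- long_pack: The longer battery pack, a loose grey block 84 (its x) x 56 (y) x 34 high, about 250 g, with two black bands across its top. Origin at the centre of its underside. Starts in either bay, its x axis along the cradle's x, its centre at cradle x = 47 to 57.
- short_pack: The shorter battery pack, same make, 60 (its x) x 56 (y) x 34 high, about 180 g, in the other bay. Origin at the centre of its underside.
- tray: Fixed shallow white tray, outside 112 (its x) x 86 (y) x 18 high, walls 4 thick, inside 104 x 78, floor 4 thick. Origin at the centre of its underside, on the bench.
- bottle: Small brown bottle with black cap, 40 diameter, 88 high, standing loose on the bench beyond the apron, in front of the long pack's bay, its centre 190 to 215 mm from the pack's starting centre. Origin under its centre. Leave alone.
- flask: Conical glass flask with a rubber stopper, 72 diameter at the foot, 121 high, loose. Origin under its centre. Leave alone.
- jar: Closed jar, 64 diameter, 90 high, loose. Origin under its centre. Leave alone.
- tube_rack: Clear acrylic tube rack 70 (x) x 155 (y) x 90 high holding two stoppered tubes fixed in it that reach 143 high. Origin under its centre. Leave alone.
There are look-alikes about, which are no part of the job. Leave any pink or red look-alike of the long_pack alone.

How it is judged:
By the outcome, as a careful person would: the job done as asked, in the order asked, and still so for the second after the job is handed in, with the robot touching nothing.
It also fails if it takes over 58 s, if anything falls off the work surface, if the arm or the gripper's body presses on something with over 40 N, if the wrist force passes 120 N, or if a joint passes its speed limit or range.

## Working session

There is one attempt and no reset: what is moved stays moved. The work goes in short steps, Python scripts to look and compute and a shell command to move; the robot and the scene stay as the last step left them, time stands still between calls to the robot, and variables do not carry over. Pictures are saved under pics/ and viewed, at most 10 in all, crops included, and the job is handed in when it is done.

```bash
mkdir -p pics; python3 - <<'E'
from rig import robot,cams
import cv2,numpy as np
for n in("scene","top"):
    im=cams.camera(n); np.save(f"pics/{n}0.npy",im)
    cv2.imwrite(f"pics/{n}0.png",cv2.resize(im[:,:,::-1],(800,600),interpolation=cv2.INTER_CUBIC))
    i=cams.camera_info(n);print(n,np.round(i["intrinsics"],1).tolist(),np.round(i["pose"],3).tolist())
o=robot.get_obs();print(o["position"],o["tool_rot"],o["time"])
E
```

```text
scene [[445.7, 0.0, 254.7], [0.0, 445.7, 188.4], [0.0, 0.0, 1.0]] [[0.546, 0.473, -0.691, 1.319], [0.838, -0.299, 0.457, -0.517], [0.01, -0.829, -0.559, 0.725], [0.0, 0.0, 0.0, 1.0]]
top [[379.4, 0.0, 255.8], [0.0, 379.4, 192.5], [0.0, 0.0, 1.0]] [[-0.007, -0.995, 0.097, 0.45], [-1.0, 0.004, -0.029, 0.003], [0.028, -0.098, -0.995, 1.044], [0.0, 0.0, 0.0, 1.0]]
[ 0.22114243 -0.58398893  0.29134609] [ 9.83681089e-01  1.79918003e-01 -9.69646743e-06 -1.01346852e-03] 0.1
```

View pics/top0.png

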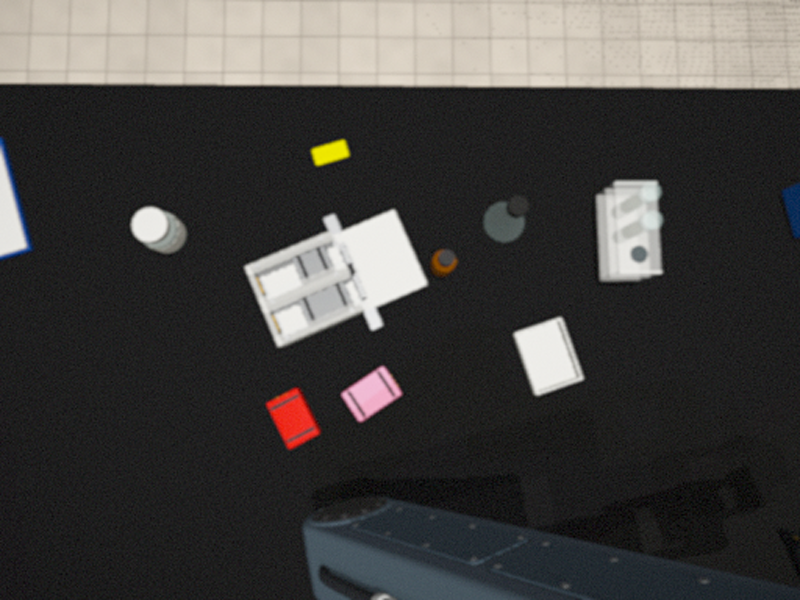

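View pics/scene0.png

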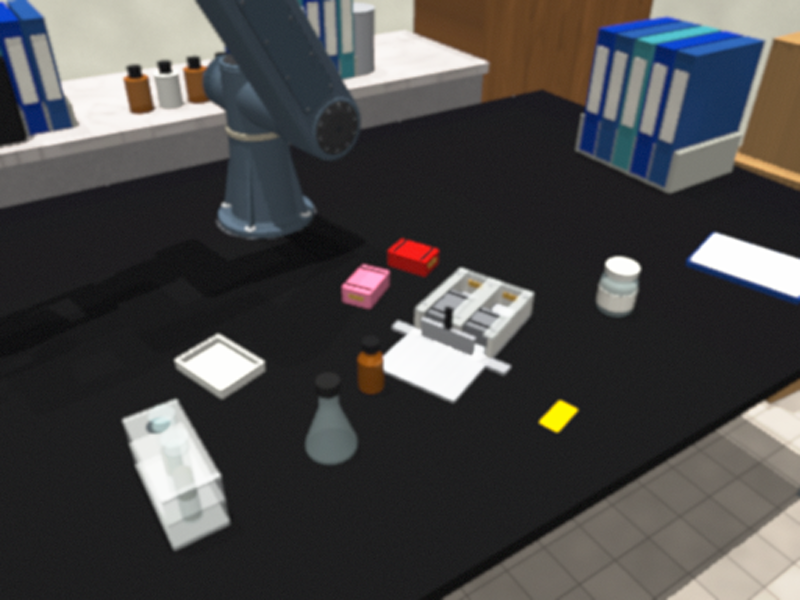

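Top view (800x600 px): the cradle is at about (335,280) with its mouths to the right. The tray is at (549,356), bottle at (444,261), flask at (505,220), jar at (158,230) and rack at (630,230). Candidates for the long pack are grey lower bay (325,300), grey upper bay (313,262), pink (372,393) and red (293,418). The description fits the lower grey one; I'll check it in a crop.

```bash
cat > h.py <<'E'
import numpy as np,cv2
from rig import robot,cams
def ray(n,uv):
    i=cams.camera_info(n);P=np.array(i["pose"]);d=P[:3,:3]@np.linalg.solve(i["intrinsics"],[uv[0],uv[1],1]);return P[:3,3],d
def onz(n,uv,z):
    c,d=ray(n,uv);return (c+d*(z-c[2])/d[2])[:3]
def proj(n,p):
    i=cams.camera_info(n);P=np.array(i["pose"]);q=np.array(i["intrinsics"])@(P[:3,:3].T@(np.array(p)-P[:3,3]));return q[:2]/q[2]
def crop(im,x0,y0,w,h,f,s):
    c=cv2.resize(im[y0:y0+h,x0:x0+w,::-1],None,fx=s,fy=s,interpolation=cv2.INTER_CUBIC);cv2.imwrite(f,c)
E
python3 - <<'E'
from h import *
im=np.load("pics/top0.npy");crop(im,150,125,130,105,"pics/c1.png",6)
hsv=cv2.cvtColor(im,cv2.COLOR_RGB2HSV)
m=((hsv[...,2]>150)&(hsv[...,1]<50)).astype(np.uint8)
m[:60]=0
for c in cv2.findContours(m,cv2.RETR_EXTERNAL,cv2.CHAIN_APPROX_NONE)[0]:
    if cv2.contourArea(c)>300:
        r=cv2.minAreaRect(c);print(np.round(r[0]),np.round(r[1]),r[2])
        if r[0][0]>320 and r[0][1]>190:
            b=cv2.boxPoints(r);w=np.array([onz("top",p,.018) for p in b]);print("tray",w.round(3).tolist(),w.mean(0),np.linalg.norm(w[0]-w[1]),np.linalg.norm(w[2]-w[1]))
E
```

```text
[351. 227.] [43. 33.] 70.70995330810547
tray [[0.494, -0.223, 0.018], [0.523, -0.309, 0.018], [0.413, -0.344, 0.018], [0.385, -0.258, 0.018]] [ 0.45385567 -0.28323073  0.018     ] 0.09089486052044594 0.11544623452473035
[215. 178.] [ 78. 104.] 66.37062072753906
[ 98. 144.] [28. 23.] 29.744882583618164
[403. 147.] [63. 40.] 87.39744567871094
[  8. 129.] [16. 68.] 0.0
```

View pics/c1.png

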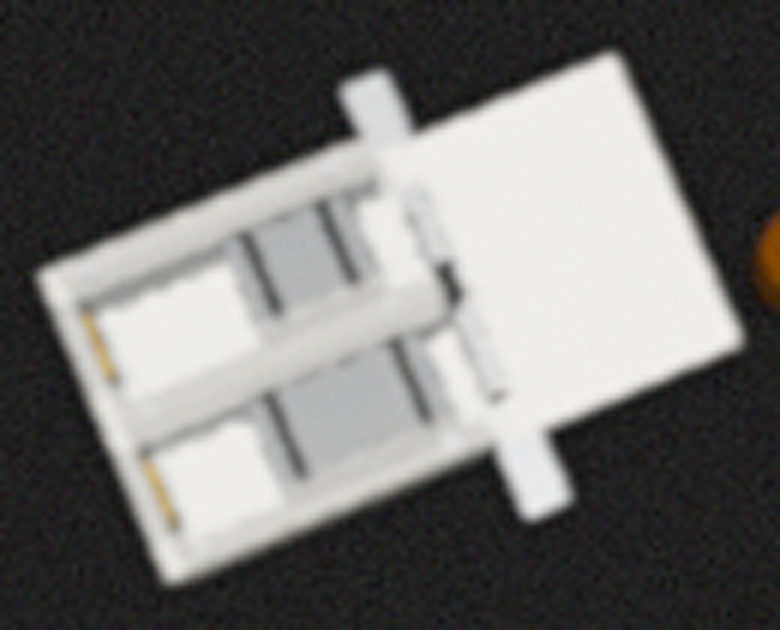

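The crop shows bands 120 px apart in the lower bay and 75 px in the upper, so the long pack is in the lower bay, with the tab at (452,282) near the middle. Next is the cradle frame.

```bash
cat >> h.py <<'E'
def px(x,y): return (150+(x+.5)/6-.5,125+(y+.5)/6-.5)
A=onz("top",px(618,52),.006);B=onz("top",px(743,342),.006)
C=onz("top",px(38,272),.043);D=onz("top",px(165,582),.043)
m=(A+B)/2; m2=(C+D)/2
ex=(m2-m);ex[2]=0;ex/=np.linalg.norm(ex);ey=np.array([-ex[1],ex[0],0])
O=m+.119*ex;O[2]=0
def cw(x,y,z): return O+ex*x/1e3+ey*y/1e3+np.array([0,0,z/1e3])
def wc(p): d=np.array(p)-O; return np.array([d@ex,d@ey,d[2]])*1e3
E
python3 - <<'E'
from h import *
print("O",O,"ex",ex,"yaw",np.degrees(np.arctan2(ex[1],ex[0])),"apron w",np.linalg.norm(A-B),"AB dir",(B-A))
for n,p,z in(("C",(38,272),.043),("D",(165,582),.043),("tab",(448,270),.081),("packfront",(440,420),.04),("band1",(285,435),.04),("band2",(412,380),.04),("packrear",(280,465),.04)):
    print(n,wc(onz("top",px(*p),z)).round(1))
for z in (78,81): print("tab proj crop",(proj("top",cw(-8,0,z))-[150,125])*6)
im=np.load("pics/top0.npy");hsv=cv2.cvtColor(im,cv2.COLOR_RGB2HSV)
m=((hsv[...,1]>100)&(hsv[...,0]<20)&(hsv[...,0]>5)).astype(np.uint8);m[:,:270]=0;m[:,310:]=0
q=np.argwhere(m)[:,::-1];print("bottle",q.mean(0),onz("top",q.mean(0),.04),wc(onz("top",q.mean(0),.04)))
im=np.load("pics/scene0.npy");hsv=cv2.cvtColor(im,cv2.COLOR_RGB2HSV)
# flask, jar, rack approx
for n,uv,z in(("flask",(505,224),.0),("jar",(170,240),0.0),("flaskstop",(517,205),.115)): print(n,onz("top",(uv[0]*.64,uv[1]*.64),z).round(3))
o=robot.get_obs();from scipy.spatial.transform import Rotation as R
print(R.from_quat(o["tool_rot"]).as_matrix().round(3).tolist())
E
```

```text
O [0.60274109 0.06234373 0.        ] ex [-0.3907458   0.92049862  0.        ] yaw 113.00091341206993 apron w 0.14747191118184 AB dir [-0.13612517 -0.05672656  0.        ]
C [159.8 -74.2  43. ]
D [160.3  74.2  43. ]
tab [-6.1  2.3 81. ]
packfront [22.8 55.7 40. ]
band1 [88.  34.9 40. ]
band2 [27.2 34.5 40. ]
packrear [95.1 46.3 40. ]
tab proj crop [447.98375493 261.98739053]
tab proj crop [447.60919363 260.86270954]
bottle [282.50505051 180.33838384] [ 0.58014204 -0.09734514  0.04      ] [-138.16290585   83.20015596   40.        ]
flask [ 0.69  -0.218  0.   ]
jar [0.661 0.379 0.   ]
flaskstop [ 0.695 -0.213  0.115]
[[0.935, 0.354, -0.0], [0.354, -0.935, 0.002], [0.0, -0.002, -1.0]]
```

```bash
cat >> h.py <<'E'
from scipy.spatial.transform import Rotation as R
def go(p,yaw,label=""):
    "needed turn about tool z (rad) then shift (cm) in tool axes after the turn; tool pointing down, yaw of tool x in deg"
    o=robot.get_obs();M=R.from_quat(o["tool_rot"]).as_matrix();y0=np.degrees(np.arctan2(M[1,0],M[0,0]))
    t=(yaw-y0+180)%360-180
    c,s=np.cos(np.radians(yaw)),np.sin(np.radians(yaw));d=np.array(p)-o["position"]
    print(label,"yaw",y0.round(1),"tilt",M[2,:2].round(3),"turn z",-np.radians(t).round(3),"shift",(np.array([c*d[0]+s*d[1],s*d[0]-c*d[1],-d[2]])*100).round(2),"t",o["time"],"F",np.round(o["ft_force"],1))
YC=23.0
E
python3 - <<'E'
from h import *
go(cw(-8,40,292),YC,"above tab side")
E
```

```text
above tab side yaw 20.7 tilt [ 0.    -0.002] turn z -0.04 shift [ 56.38 -43.78  -0.07] t 0.1 F [ 0.1  0.3 -0. ]
```

```bash
python3 -m crank '[[0,0,0,0,0,-0.04,1],[4.7,-3.65,0,0,0,0,1],[4.7,-3.65,0,0,0,0,1],[4.7,-3.65,0,0,0,0,1],[4.7,-3.65,0,0,0,0,1]]' 20
python3 -m crank '[[4.7,-3.65,0,0,0,0,1],[4.7,-3.65,0,0,0,0,1],[4.7,-3.65,0,0,0,0,1],[4.7,-3.65,0,0,0,0,1],[4.7,-3.65,0,0,0,0,1]]'
python3 -m crank '[[4.7,-3.65,0,0,0,0,1],[4.7,-3.65,0,0,0,0,1],[4.7,-3.65,0,0,0,0,1],[0,0,6,0,0,0,1],[0,0,0,0,0,0,1]]'
python3 - <<'E'
from h import *
go(cw(-8,40,130),YC,"tab side low");print(wc(robot.get_obs()["position"]))
im=cams.camera("scene");crop(im,220,150,130,110,"pics/s1.png",6)
E
```

```text
time: 0.72
position: [0.3377, -0.3748, 0.2919]
tool_rot: [0.98, 0.199, 0.0, -0.0]
ft_force: [0.2, -0.3, 0.6]
grip_width: 0.0446
grip_force: 0.0
time: 1.35
position: [0.4827, -0.115, 0.2921]
tool_rot: [0.98, 0.199, -0.0, 0.0]
ft_force: [0.6, 0.2, 0.6]
grip_width: 0.0018
grip_force: 0.0
time: 1.98
position: [0.5656, 0.0404, 0.2279]
tool_rot: [0.98, 0.2, -0.006, -0.002]
ft_force: [0.5, 0.6, 0.5]
grip_width: 0.0007
grip_force: 0.0
tab side low yaw 23.1 tilt [-0.011 -0.006] turn z 0.002 shift [0.28 0.23 9.79] t 1.975 F [0.5 0.6 0.5]
[ -5.67011262  42.78186771 227.91293726]
```

View pics/s1.png

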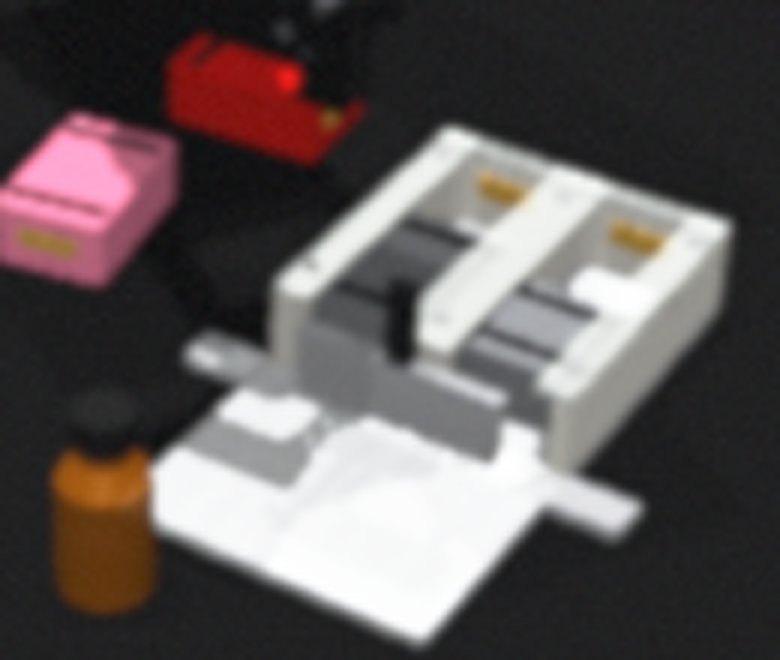

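Scene crop: the tab is at (402,285–360), the shutter covers the left (long-pack) bay, and the bottle stands at (103,505) off the apron corner. Checking the tab's y before descending.

```bash
python3 - <<'E'
from h import *
for uv,z in (((402,283),.081),((410,362),.041)): print(wc(onz("scene",(220+uv[0]/6,150+uv[1]/6),z)))
print("bottle foot", wc(onz("scene",(220+103/6,150+592/6),0)),"cap",wc(onz("scene",(220+103/6,150+400/6),.088)))
print("pack band near mouth/rear", [wc(onz("scene",(220+a/6,150+b/6),.04)) for a,b in((365,293),(440,232))])
E
```

```text
[-2.99874731  5.763116   81.        ]
[-1.42718152  0.39791956 41.        ]
bottle foot [-157.34693429   50.15137055    0.        ] cap [-146.52428268   56.6226106    88.        ]
pack band near mouth/rear [array([32.53063511, 43.26355528, 40.        ]), array([93.57983473, 39.97170573, 40.        ])]
```

```bash
python3 -m crank '[[0.2,0.1,4.9,0,0,0,1],[0,0.1,4.9,0,0,0,1],[0,0,0,0,0,0,1],[1.0,0,0,0,0,0,1],[1.0,0,0,0,0,0,1]]'
python3 -m crank '[[1.0,0,0,0,0,0,1],[1.0,0,0,0,0,0,1],[1.0,0,0,0,0,0,1],[1.0,0,0,0,0,0,1],[0.8,0,0,0,0,0,1]]'
python3 -m crank '[[0.3,0,0,0,0,0,1],[0.3,0,0,0,0,0,1],[0,0,0,0,0,0,1]]'
python3 - <<'E'
from h import *
print(wc(robot.get_obs()["position"]))
E
```

```text
time: 2.65
position: [0.5921, 0.0456, 0.1372]
tool_rot: [0.98, 0.199, 0.002, 0.001]
ft_force: [-2.2, -1.8, 1.4]
grip_width: 0.0003
grip_force: 0.9
time: 3.28
position: [0.6347, 0.0652, 0.1341]
tool_rot: [0.98, 0.2, -0.0, -0.0]
ft_force: [-1.9, -0.7, 1.1]
grip_width: 0.0005
grip_force: 0.8
time: 3.65
position: [0.6393, 0.067, 0.134]
tool_rot: [0.98, 0.2, -0.001, -0.0]
ft_force: [-1.7, 0.7, -0.3]
grip_width: 0.0008
grip_force: 1.1
[ -9.96233366 -35.491782   133.97218145]
```

```bash
python3 -m crank '[[0.2,0,0,0,0,0,1],[0.15,0,0,0,0,0,1],[0,0,0,0,0,0,1]]'
python3 - <<'E'
from h import *
print(wc(robot.get_obs()["position"]))
im=cams.camera("scene");crop(im,220,150,130,110,"pics/s2.png",6)
E
```

```text
time: 4.03
position: [0.6399, 0.0673, 0.134]
tool_rot: [0.98, 0.2, -0.004, 0.0]
ft_force: [-7.8, -3.9, 5.0]
grip_width: 0.0008
grip_force: 4.5
[ -9.93346561 -36.19776806 133.98277054]
```

View pics/s2.png

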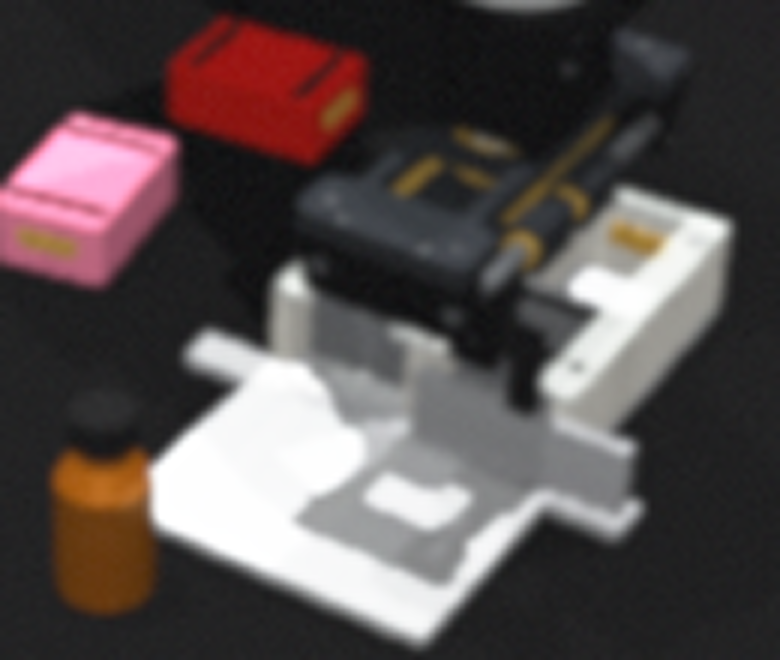

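The shutter is at its end stop (force rising, left bay mouth open). Moving behind the pack.

```bash
python3 -m crank '[[-0.8,0,0,0,0,0,1],[0,0,-3,0,0,0,1],[0,0,-3,0,0,0,1],[0,0,0,0,0,0,1]]'
python3 - <<'E'
from h import *
go(cw(124,37,150),YC,"behind");print(wc(robot.get_obs()["position"]))
E
```

```text
time: 4.58
position: [0.6381, 0.0653, 0.1971]
tool_rot: [0.98, 0.199, 0.004, 0.001]
ft_force: [-0.3, 0.2, -0.1]
grip_width: 0.0007
grip_force: 0.0
behind yaw 23.0 tilt [0.008 0.004] turn z 0.0 shift [ -7.07 -13.51   4.71] t 4.575 F [-0.3  0.2 -0.1]
[-11.10327354 -33.69015972 197.13301161]
```

```bash
python3 -m crank '[[-2.35,-4.5,0,0,0,0,1],[-2.35,-4.5,0,0,0,0,1],[-2.35,-4.5,0,0,0,0,1],[0,0,4,0,0,0,1],[0,0,0,0,0,0,1]]'
python3 - <<'E'
from h import *
go(cw(124,37,94),YC,"behind low");print(wc(robot.get_obs()["position"]))
im=cams.camera("top");crop(im,130,110,130,100,"pics/t2.png",6)
E
```

```text
time: 5.2
position: [0.5157, 0.1623, 0.1516]
tool_rot: [0.98, 0.2, -0.003, -0.0]
ft_force: [-0.1, -0.0, 1.1]
grip_width: 0.0006
grip_force: 0.0
behind low yaw 23.1 tilt [-0.006 -0.002] turn z 0.001 shift [0.41 0.2  5.76] t 5.2 F [-0.1 -0.   1.1]
[125.96935211  41.0664871  151.63419363]
```

View pics/t2.png

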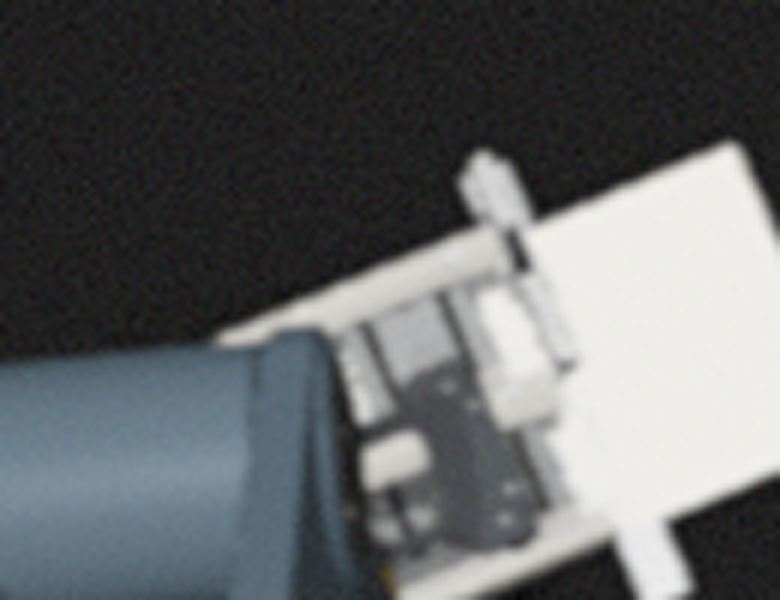

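Top crop: the shutter is parked at the upper side with the tab at (515,250), and the long pack's bay mouth is clear. The hand hides the slot itself. Descending in two stages with a force check.

```bash
python3 -m crank '[[0.2,0.1,1,0,0,0,1],[0,0,1,0,0,0,1],[0,0,0,0,0,0,1]]'
python3 - <<'E'
from h import *
go(cw(124,37,94),YC,"behind low");print(wc(robot.get_obs()["position"]))
E
```

```text
time: 5.62
position: [0.5201, 0.1615, 0.1336]
tool_rot: [0.98, 0.199, -0.001, -0.0]
ft_force: [0.5, 0.7, -0.2]
grip_width: 0.0003
grip_force: 0.0
behind low yaw 23.0 tilt [-0.001 -0.   ] turn z -0.0 shift [ 0.03 -0.05  3.96] t 5.625 F [ 0.5  0.7 -0.2]
[123.53790163  37.33070648 133.61388717]
```

```bash
python3 -m crank '[[0,0,1,0,0,0,1],[0,0,1,0,0,0,1],[0,0,1,0,0,0,1],[0,0,0.9,0,0,0,1],[0,0,0,0,0,0,1]]'
python3 -m crank '[[0,1,0,0,0,0,1],[0,1,0,0,0,0,1],[0,0,0,0,0,0,1]]'
python3 - <<'E'
from h import *
go(cw(0,37,94),YC,"end of push");print(wc(robot.get_obs()["position"]))
E
```

```text
time: 6.25
position: [0.5196, 0.1618, 0.0943]
tool_rot: [0.98, 0.2, -0.001, -0.0]
ft_force: [0.2, 0.6, 0.5]
grip_width: 0.0003
grip_force: 0.0
time: 6.62
position: [0.5289, 0.1424, 0.0956]
tool_rot: [0.98, 0.199, 0.001, 0.0]
ft_force: [-0.0, -0.1, -0.4]
grip_width: 0.0005
grip_force: 0.0
end of push yaw 22.9 tilt [0.001 0.001] turn z -0.001 shift [-0.03 10.26  0.16] t 6.625 F [-0.  -0.1 -0.4]
[102.56302956  36.68834385  95.61176619]
```

```bash
python3 -m crank '[[0,1,0,0,0,0,1],[0,1,0,0,0,0,1],[0,1,0,0,0,0,1],[0,1,0,0,0,0,1],[0,1,0,0,0,0,1]]'
python3 -m crank '[[0,1,0,0,0,0,1],[0,1,0,0,0,0,1],[0,0.8,0,0,0,0,1],[0,0,0,0,0,0,1]]'
python3 - <<'E'
from h import *
print(wc(robot.get_obs()["position"]))
im=cams.camera("scene");crop(im,220,150,130,110,"pics/s3.png",6)
E
```

```text
time: 7.25
position: [0.5478, 0.0967, 0.0953]
tool_rot: [0.98, 0.199, -0.0, -0.0]
ft_force: [-0.6, 1.5, 1.2]
grip_width: 0.0002
grip_force: 1.0
time: 7.75
position: [0.5591, 0.0707, 0.0952]
tool_rot: [0.98, 0.199, 0.0, 0.0]
ft_force: [0.5, 0.4, -0.6]
grip_width: 0.0004
grip_force: 0.0
[24.753137   36.87903334 95.16422216]
```

View pics/s3.png

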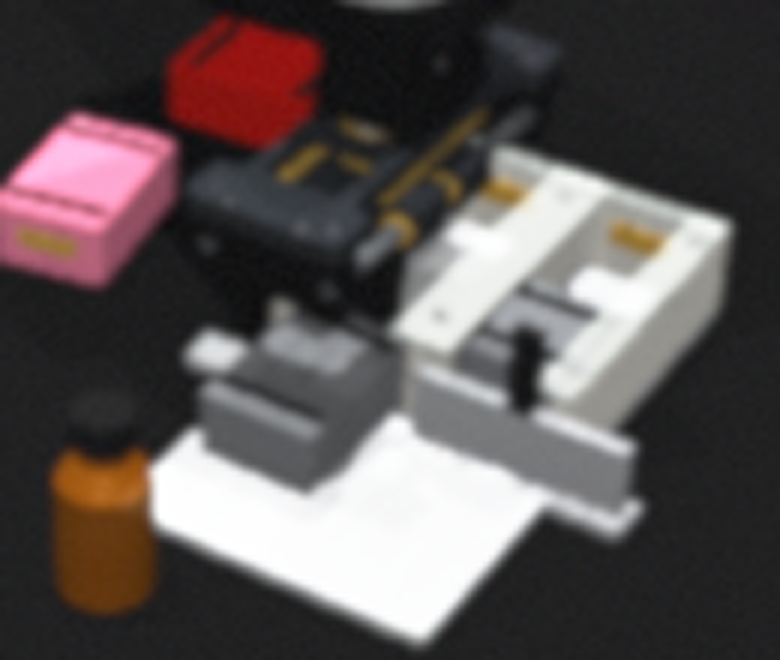

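The pack is sliding out squarely, with its front top edge from (205,388) to (322,435), and the bottle is untouched at (103,505).

```bash
python3 - <<'E'
from h import *
for uv,z in (((203,390),.04),((322,437),.04),((305,491),.006),((208,450),.006)): print(wc(onz("scene",(220+uv[0]/6,150+uv[1]/6),z)).round(1))
print("apron corner left",wc(onz("scene",(220+155/6,150+515/6),.006)))
E
```

```text
[-66.8  62.9  40. ]
[-65.4   4.8  40. ]
[-63.3  13.2   6. ]
[-63.7  62.1   6. ]
apron corner left [-111.87684221   56.21198491    6.        ]
```

```bash
python3 -m crank '[[0,0.8,0,0,0,0,1],[0,0.8,0,0,0,0,1],[0,0.8,0,0,0,0,1],[0,0.8,0,0,0,0,1],[0,0,0,0,0,0,1]]'
python3 -m crank '[[0,-1.5,0,0,0,0,1],[0,0,-5,0,0,0,1],[0,0,-5,0,0,0,1],[-3,-6,-1,0,0,0,0],[-3,-6,0,0,0,0,0]]'
python3 -m crank '[[0,-4,0,0,0,0,0],[0,0,0,0,0,0,0]]'
python3 - <<'E'
from h import *
o=robot.get_obs();print(wc(o["position"]),o["time"])
im=cams.camera("top");np.save("pics/t3.npy",im);crop(im,190,110,130,100,"pics/t3.png",6)
im=cams.camera("scene");np.save("pics/s4.npy",im)
E
```

```text
time: 8.43
position: [0.5717, 0.0413, 0.0953]
tool_rot: [0.98, 0.199, 0.0, 0.0]
ft_force: [-0.4, 0.6, 0.9]
grip_width: 0.0003
grip_force: 0.0
time: 9.05
position: [0.4696, 0.138, 0.2058]
tool_rot: [0.98, 0.199, 0.002, 0.0]
ft_force: [-1.3, 0.6, -0.4]
grip_width: 0.0133
grip_force: 0.0
time: 9.3
position: [0.452, 0.1761, 0.2047]
tool_rot: [0.979, 0.202, -0.001, -0.0]
ft_force: [0.3, -0.4, -0.4]
grip_width: 0.033
grip_force: 0.0
[163.5858367   94.32340038 204.68345107] 9.3
```

View pics/t3.png

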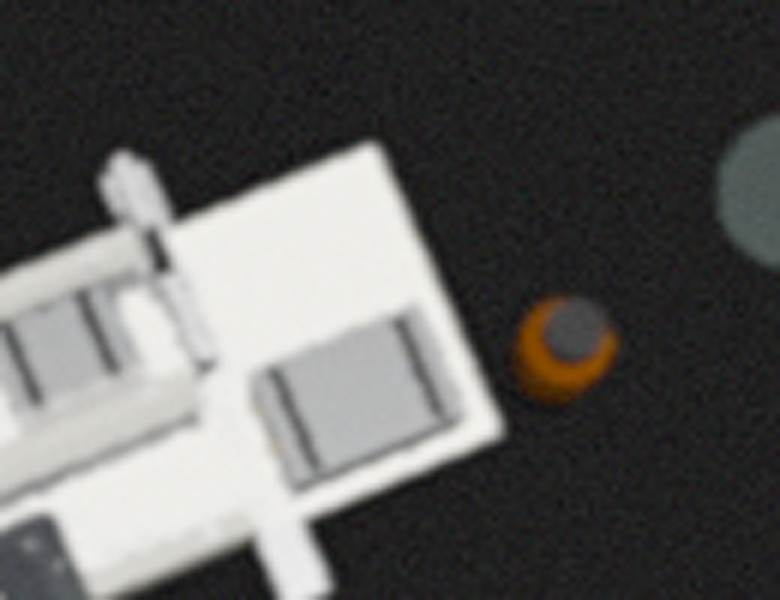

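Top crop: the pack lies clear on the apron with top corners near (252,378), (415,308), (465,415) and (298,490). The bottle is at (565,345) and the shutter is parked.

```bash
cat >> h.py <<'E'
def tray():
    res=[]
    for n in("top","scene"):
        im=cams.camera(n);hsv=cv2.cvtColor(im,cv2.COLOR_RGB2HSV);m=((hsv[...,2]>120)&(hsv[...,1]<60)).astype(np.uint8)
        c0=proj(n,(.454,-.285,.018))
        for c in cv2.findContours(m,cv2.RETR_EXTERNAL,cv2.CHAIN_APPROX_NONE)[0]:
            if cv2.contourArea(c)>300 and cv2.pointPolygonTest(c,(float(c0[0]),float(c0[1])),False)>=0:
                w=np.array([onz(n,p[0],.018)[:2] for p in c]).astype(np.float32)
                r=cv2.minAreaRect(w*1000);print(n,"tray",np.round(r,1) if 0 else r)
E
python3 - <<'E'
from h import *
def p2(x,y): return (190+(x+.5)/6-.5,110+(y+.5)/6-.5)
K=np.array([onz("top",p2(*p),.04) for p in((252,378),(415,308),(465,415),(298,490))])
c=K.mean(0);d=(K[0]+K[3]-K[1]-K[2]);print("pack",c,wc(c),"yaw",np.degrees(np.arctan2(d[1],d[0])),np.linalg.norm(d)/2,np.linalg.norm(K[0]-K[3]))
b1=onz("top",p2(295,418),.04);b2=onz("top",p2(423,368),.04);print("band mid",wc((b1+b2)/2), "bandyaw",np.degrees(np.arctan2(*(b1-b2)[[1,0]])))
bot=onz("top",p2(576,328),.088);print("bottle cap",bot,wc(bot))
go(cw(*wc(c)[:2],200),YC-90,"over pack -90");go(cw(*wc(c)[:2],200),YC+90,"over pack +90")
print(robot.get_obs()["q"])
tray()
E
```

```text
pack [ 0.59251261 -0.0083722   0.04      ] [-61.09718306  37.04724923  40.        ] yaw 113.73630211394135 0.08036383722810665 0.05409844062872892
band mid [-62.50747027  35.40873757  40.        ] bandyaw 111.35055635790707
bottle cap [ 0.61532876 -0.10097923  0.088     ] [-155.25714744   52.23083114   88.        ]
over pack -90 yaw 23.1 tilt [0.001 0.   ] turn z 1.573 shift [22.19 -5.56  0.47] t 9.4 F [ 0.7 -0.3 -0.3]
over pack +90 yaw 23.1 tilt [0.001 0.   ] turn z -1.568 shift [-22.19   5.56   0.47] t 9.4 F [ 0.7 -0.3 -0.3]
[ 1.35990771e-01  4.81812366e-01  1.86016359e+00 -3.70207860e-04
  7.98879232e-01  1.30302456e+00]
top tray ((453.7940673828125, -282.9667053222656), (117.13516998291016, 92.6671371459961), 18.162508010864258)
scene tray ((455.4891662597656, -282.5512390136719), (132.72462463378906, 100.7330551147461), 17.906322479248047)
```

```bash
python3 -m crank '[[0,0,0,0,0,-0.174,0],[0,0,0,0,0,-0.174,0],[0,0,0,0,0,-0.174,0],[0,0,0,0,0,-0.174,0],[0,0,0,0,0,-0.174,0]]'
python3 -m crank '[[0,0,0,0,0,-0.174,0],[0,0,0,0,0,-0.174,0],[0,0,0,0,0,-0.174,0],[0,0,0,0,0,-0.174,0],[-4,1.1,0,0,0,0,0]]'
python3 -m crank '[[-4.5,1.1,0,0,0,0,0],[-4.5,1.1,0,0,0,0,0],[-4.5,1.1,0,0,0,0,0],[-4.5,1.1,0,0,0,0,0],[0,0,0,0,0,0,0]]'
python3 - <<'E'
from h import *
go(cw(-62,36.5,93),113,"grasp");o=robot.get_obs();print(o["q"],wc(o["position"]))
E
```

```text
time: 10.12
position: [0.4558, 0.1723, 0.2043]
tool_rot: [0.804, 0.595, 0.0, 0.0]
ft_force: [-0.2, -0.6, 0.1]
grip_width: 0.0867
grip_force: 0.0
time: 10.75
position: [0.4796, 0.1407, 0.2041]
tool_rot: [0.553, 0.833, -0.001, -0.001]
ft_force: [0.8, 0.1, 0.4]
grip_width: 0.0871
grip_force: 0.0
time: 11.38
position: [0.5936, -0.0129, 0.2044]
tool_rot: [0.556, 0.831, 0.0, 0.002]
ft_force: [-0.1, 0.9, -0.7]
grip_width: 0.0872
grip_force: 0.0
grasp yaw 112.4 tilt [-0.003  0.003] turn z -0.01 shift [ 0.36  0.13 11.14] t 11.375 F [-0.1  0.9 -0.7]
[-2.09475686e-01  5.96141098e-01  1.59544449e+00 -6.95467678e-04
  9.46142736e-01 -6.00102215e-01] [-65.64304094  37.79944751 204.36052354]
```

```bash
python3 -m crank '[[0.2,0.1,3,0,0,-0.01,0],[0,0,3,0,0,0,0],[0,0,3,0,0,0,0],[0,0,1.5,0,0,0,0],[0,0,0.6,0,0,0,0]]'
python3 -m crank '[[0,0,0,0,0,0,0],[0,0,0,0,0,0,1],[0,0,0,0,0,0,1],[0,0,0,0,0,0,1],[0,0,0,0,0,0,1]]' 25
python3 - <<'E'
from h import *
o=robot.get_obs();print(wc(o["position"]))
E
```

```text
time: 12.0
position: [0.5903, -0.006, 0.0927]
tool_rot: [0.55, 0.835, -0.0, -0.001]
ft_force: [0.8, 0.4, 1.0]
grip_width: 0.0871
grip_force: 0.0
time: 12.62
position: [0.5912, -0.006, 0.0938]
tool_rot: [0.55, 0.835, 0.0, 0.0]
ft_force: [0.1, 0.2, 1.9]
grip_width: 0.0558
grip_force: 25.0
[-58.35420586  37.35522318  93.8301145 ]
```

```bash
python3 -m crank '[[0,0,-1,0,0,0,1],[0,0,-3,0,0,0,1],[0,0,-4,0,0,0,1],[0,0,-4,0,0,0,1],[0,0,0,0,0,0,1]]'
python3 - <<'E'
from h import *
go((.455,-.285,.17),18,"tray");o=robot.get_obs();print(wc(o["position"]))
im=cams.camera("scene");crop(im,90,60,260,195,"pics/s5.png",3)
E
```

```text
time: 13.25
position: [0.5926, -0.0063, 0.2172]
tool_rot: [0.55, 0.835, 0.001, 0.004]
ft_force: [0.2, -0.6, -1.4]
grip_width: 0.056
grip_force: 25.0
tray yaw 113.3 tilt [-0.004  0.006] turn z 1.664 shift [-21.7   22.26   4.72] t 13.25 F [ 0.2 -0.6 -1.4]
[-59.19563048  36.14163353 217.17834504]
```

View pics/s5.png

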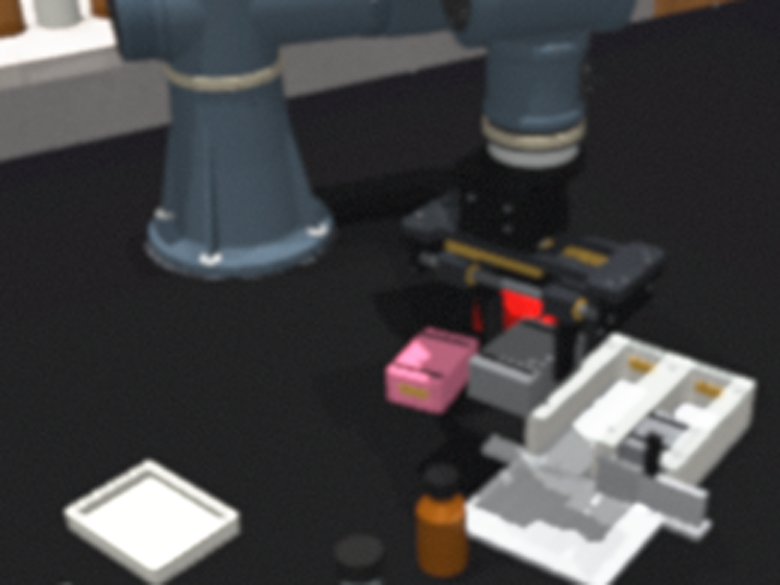

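The pack is lifted level between the pads, the short pack is still in its bay, and the bottle stands at (440,530). The tray's top corners in the crop are (150,460), (240,515), (155,570) and (65,510).

```bash
python3 -m crank '[[0,0,-1.5,0,0,0.166,1],[0,0,-1.5,0,0,0.166,1],[0,0,0,0,0,0.166,1],[0,0,0,0,0,0.166,1],[0,0,0,0,0,0.166,1]]'
python3 -m crank '[[0,0,0,0,0,0.166,1],[0,0,0,0,0,0.166,1],[0,0,0,0,0,0.166,1],[0,0,0,0,0,0.166,1],[0,0,0,0,0,0.166,1]]'
python3 -m crank '[[-3.6,3.7,0,0,0,0,1],[-3.6,3.7,0,0,0,0,1],[-3.6,3.7,0,0,0,0,1],[-3.6,3.7,0,0,0,0,1],[-3.6,3.7,0,0,0,0,1]]'
python3 -m crank '[[-3.6,3.7,0,0,0,0,1],[0,0,4,0,0,0,1],[0,0,3.7,0,0,0,1],[0,0,0,0,0,0,1],[0,0,0,0,0,0,1]]'
python3 - <<'E'
from h import *
T=np.array([onz("scene",(90+x/3,60+y/3),.018) for x,y in((150,460),(240,515),(155,570),(65,510))])
print("tray from corners",T.mean(0),[np.linalg.norm(T[i]-T[i-1]).round(3) for i in range(4)])
go((.455,-.284,.13),18,"tray")
im=cams.camera("scene");crop(im,90,140,110,85,"pics/s6.png",7)
E
```

```text
time: 13.92
position: [0.5894, -0.0058, 0.2413]
tool_rot: [0.841, 0.541, -0.002, -0.002]
ft_force: [-0.4, 0.7, -1.8]
grip_width: 0.0556
grip_force: 25.0
time: 14.55
position: [0.5894, -0.0058, 0.2412]
tool_rot: [0.988, 0.156, -0.002, -0.001]
ft_force: [-1.1, -0.5, -1.7]
grip_width: 0.0557
grip_force: 25.0
time: 15.18
position: [0.4758, -0.2386, 0.2416]
tool_rot: [0.987, 0.158, -0.001, -0.002]
ft_force: [0.2, -0.5, -1.5]
grip_width: 0.0557
grip_force: 25.0
time: 15.8
position: [0.4551, -0.2843, 0.1665]
tool_rot: [0.987, 0.158, -0.0, -0.0]
ft_force: [0.6, -1.6, -1.5]
grip_width: 0.0556
grip_force: 25.0
tray from corners [ 0.45079764 -0.27944554  0.018     ] [np.float64(0.089), np.float64(0.116), np.float64(0.088), np.float64(0.115)]
tray yaw 18.2 tilt [-0.    -0.001] turn z 0.004 shift [ 0.   -0.03  3.65] t 15.8 F [ 0.6 -1.6 -1.5]
```

View pics/s6.png

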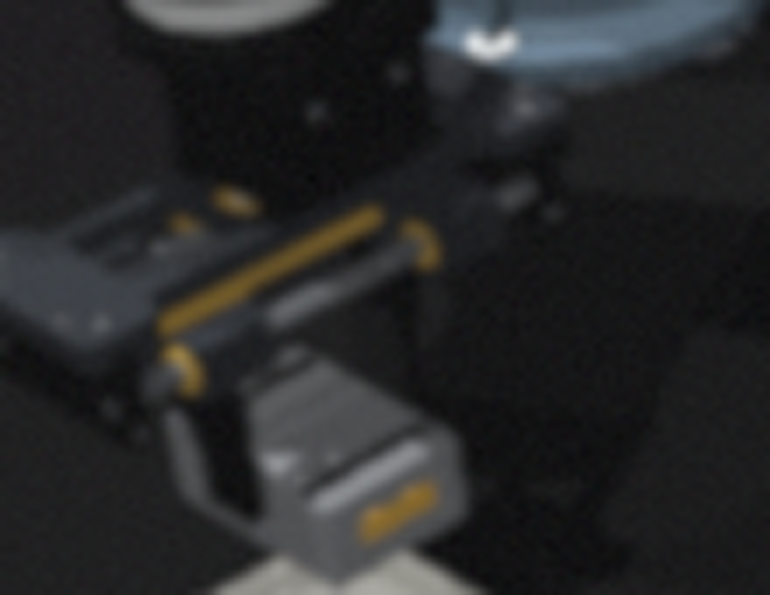

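The pack is level above the tray, long axis along the tray's. Lowering, then easing down to contact.

```bash
python3 -m crank '[[0.2,-0.1,2,0,0,0,1],[0,0,2,0,0,0,1],[0,0,2,0,0,0,1],[0,0,0.8,0,0,0,1],[0,0,0,0,0,0,1]]'
python3 -m crank '[[0,0,0.2,0,0,0,1],[0,0,0.15,0,0,0,1],[0,0,0,0,0,0,1]]'
```

```text
time: 16.48
position: [0.457, -0.2829, 0.099]
tool_rot: [0.987, 0.158, 0.0, 0.0]
ft_force: [-0.1, 0.2, -2.3]
grip_width: 0.0559
grip_force: 25.0
time: 16.85
position: [0.4566, -0.2829, 0.0952]
tool_rot: [0.987, 0.158, 0.0, 0.0]
ft_force: [0.2, 0.0, -1.7]
grip_width: 0.0556
grip_force: 25.0
```

```bash
python3 -m crank '[[0,0,0.15,0,0,0,1],[0,0,0.1,0,0,0,1],[0,0,0,0,0,0,1]]'
python3 -m crank '[[0,0,0.1,0,0,0,1],[0,0,0,0,0,0,1]]'
```

```text
time: 17.23
position: [0.4565, -0.2828, 0.0923]
tool_rot: [0.987, 0.158, -0.0, -0.0]
ft_force: [0.1, -0.5, -1.9]
grip_width: 0.0556
grip_force: 25.0
time: 17.48
position: [0.4566, -0.2828, 0.0918]
tool_rot: [0.987, 0.158, 0.0, 0.0]
ft_force: [-0.7, 0.3, 2.4]
grip_width: 0.0563
grip_force: 25.0
```

Contact: the wrist force went from -1.9 to +2.4 N at the expected height. Releasing and retreating.

```bash
python3 -m crank '[[0,0,0,0,0,0,0.3],[0,0,0,0,0,0,0.1],[0,0,0,0,0,0,0],[0,0,0,0,0,0,0],[0,0,0,0,0,0,0]]'
python3 -m crank '[[0,0,-2,0,0,0,0],[0,0,-4,0,0,0,0],[0,0,-5,0,0,0,0],[0,0,-5,0,0,0,0],[-3,3,0,0,0,0,0]]'
python3 -m crank '[[-4,4,0,0,0,0,0],[-4,4,0,0,0,0,0],[-4,4,0,0,0,0,0],[0,0,0,0,0,0,0]]'
python3 - <<'E'
from h import *
im=cams.camera("scene");hsv=cv2.cvtColor(im,cv2.COLOR_RGB2HSV)
c0=proj("scene",(.454,-.284,.018));x,y=c0.astype(int);print(c0)
print(im[y-22:y+22:2,x-32:x+33:2].mean(2).astype(int))
im=cams.camera("top");x,y=proj("top",(.454,-.284,.018)).astype(int);print(x,y);print(im[y-28:y+29:2,x-24:x+25:2].mean(2).astype(int))
E
```

```text
time: 18.1
position: [0.4566, -0.2828, 0.0914]
tool_rot: [0.987, 0.158, 0.0, -0.0]
ft_force: [-0.2, -0.5, -0.6]
grip_width: 0.086
grip_force: 0.0
time: 18.73
position: [0.4396, -0.3206, 0.2558]
tool_rot: [0.987, 0.16, 0.003, 0.004]
ft_force: [0.1, -1.1, -0.5]
grip_width: 0.0869
grip_force: 0.0
time: 19.23
position: [0.359, -0.4762, 0.2515]
tool_rot: [0.988, 0.156, 0.0, 0.001]
ft_force: [-1.0, -0.1, -0.2]
grip_width: 0.0865
grip_force: 0.0
[139.50850737 232.09342018]
[[ 17  18  19  24  26  29  26  26  28  24  25  27  27  26  28  25  27  27
   29  26  27  25  26  24  25  24  21  22  24  24  25  26  28]
 [ 16  19  22  28  26  27  27  27  26  27  26  27  27  25  29  34  44  31
   24  27  25  29  25  26  24  25  24  25  24  27  24  29  28]
 [ 20  23  26  24  28  25  25  27  26  28  27  24  27  36  72 114 147 128
   59  25  24  24  24  23  25  24  25  25  25  25  29  25  27]
 [ 26  27  27  25  28  30  29  26  29  26  26  34  70 115 128  99 136 192
  168  96  41  25  25  25  23  22  23  23  25  27  28  28  28]
 [ 26  25  29  28  32  32  30  31  28  29  47 103 138 120  89 115 154 165
  178 1
[... 4739 characters left out ...]
20 186 133 157 180 205 225 234 235 226
  217 208 208 207 183 134  41]
 [ 27  26  25  28  29  24  59 169 218 213 217 230 231 234 227 216 202 205
  203 183 138  84  34  25  28]
 [ 26  25  28  24  25  29  37 129 208 219 222 227 221 205 205 204 187 146
   89  40  21  26  32  29  31]
 [ 29  22  28  24  30  24  24  89 194 212 196 197 209 195 163  95  47  23
   26  29  35  34  28  30  29]
 [ 25  24  26  26  25  34  21  54 162 202 180 144  92  57  29  18  27  24
   31  34  30  29  36  29  26]
 [ 25  27  24  19  24  18  29  26  61  91  49  24  24  34  22  27  24  23
   32  32  35  25  28  28  28]
 [ 19  22  29  27  19  22  31  24  19  29  28  25  25  26  29  28  31  30
   26  33  29  27  27  28  29]]
```

Both views show the pack inside the tray, with its rim visible on all sides, and the release height matches the pack lying flat on the floor. Handing in.

```bash
python3 -c "
from rig import ticket
print(ticket.hand_in())"
```

```text
the job is handed in; nothing more can be done
None
```

The job is handed in at about 19 s of the 58 s limit: the shutter is slid aside, and the long pack has been pushed out, set down flat in the white tray and released; the short pack was still in its bay, and nothing touched the bottle, flask, jar or rack as far as the pictures and forces showed.

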